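# Step the inspection carrier to two marks, then draw the plug gauge partway and hold it

## Task

On the inspection jig, push the sliding carrier so that the fixed red pointer stands over the orange dot and pause there for a second, then move it on until the pointer stands over the blue dot and leave it there. Then draw the yellow-handled plug gauge straight up out of its bore, without forcing it sideways, until its red band is fully in view above the block (about 33 mm), the end of the gauge still in the bore, and finish while holding it there in the gripper. Leave the screwdriver, the white carton and the jar alone.

Things in the scene. Friction and masses are not known exactly. Their poses are not given: they have to be found in the camera images.
- base: Grey fixed base plate of the jig, 280 x 250 x 12 mm. Origin: centre of its underside, on the table. Its x points away from the robot (turned up to 0.3 rad about the vertical), y to the left. On it a saddle slides along the base's x and, on the saddle, the carrier slides along the base's y. The pointer stands at its far (+x) edge.
- carrier: White-topped square plate, 150 x 150 x 10 mm, on x-y slides along the base's x and y (axes parallel, never turns); reaches both dots. Friction about 2.5 N each way, light damping; stays where left. Origin: centre of its underside, 38 mm above the table. Carries the dots, the knob (near right) and a bored aluminium block (near left, 44 x 44 x 50 mm, top 98 mm above the table).
- knob_top (a point): Centre of the top of the upright black knob fixed on the carrier's near right corner, for moving the carrier: 20 mm in diameter over its upper 24 mm, a 16 mm neck below, 40 mm tall, top 88 mm above the table. The knob stands 80 mm (carrier -y) and 15 mm (-x) from the bore.
- mark_orange (a point): Centre of the orange dot, 14 mm in diameter, on the carrier's top face (49 mm above the table), at x +65, y -35 mm from the carrier's centre.
- mark_blue (a point): Centre of the blue dot, 14 mm in diameter, on the carrier's top face (49 mm above the table), at x +5, y +35 mm from the carrier's centre.
- pointer_tip (a point): Lower point of the fixed red needle, 52 mm above the table, 3 mm above the carrier's face. The needle hangs on a 9 mm steel arm that runs level, 72 mm above the table, 88 mm along the base's +x to a post with a red clamp at the base's far edge; nothing of the stand is higher than 78 mm.
- bore_mouth (a point): Centre of the mouth of the vertical bore in the top of the aluminium block, 98 mm above the table, at x -35, y +35 mm from the carrier's centre. The bore is 15 mm wide and 50 mm deep.
- gauge: Loose plug gauge, 0.09 to 0.18 kg, standing in the bore: steel shank 14 mm across, 48 mm long; dark flange 30 mm across, 5 mm thick, resting on the block; yellow round handle 18 mm across, 42 mm tall (top 145 mm above the table). Origin: on the axis at the flange's underside; z up. Red band: 20 to 28 mm below the flange. Let go, it drops back.
- gauge_tip (a point): Centre of the lower end of the gauge's shank, 48 mm below the gauge's origin.
- screwdriver: Screwdriver with a red handle lying to the right of the jig; bystander. Origin: on its underside.
- carton: Closed white carton, 95 x 55 x 35 mm, to the left of the jig; bystander. Origin: centre of its underside.
- jar: Jar with a white cap, 48 mm in diameter, 60 mm tall, to the left of the jig; bystander. Origin: centre of its underside.
Not all that is in view belongs to the job. Of the things like the gauge, leave any that is green or pink; of the rest the larger one is meant.

How it is judged:
By the outcome, as a careful person would: the job done as asked, in the order asked, and still so for the second after the job is handed in, while the arm keeps its last pose, push and grip.
It also fails if it takes over 51 s, if anything falls off the work surface, if the arm or the gripper's body presses on something with over 40 N, if the wrist force passes 120 N, or if a joint passes its speed limit or range.

## Robot

A 6-joint arm with a two-finger parallel gripper is mounted at the origin on the work surface. World frame = base frame: x ahead of the robot, y to its left, z up, the work surface at z = 0. Lengths are in m, angles in degrees, forces in N, time in s.
With the tool pointing down it reaches from about 0.375 to 0.9 m from the base axis. Payload 3.1 kg.
Tool frame: the origin (TCP) lies on the centre line of the jaws, within the pads' length; the fingertips stand 22 mm ahead of it and the grasp point (between the pads) lies 3 mm ahead of it; z points along the fingers, y is the line along which they close (so a half turn about z gives the same grasp; the last joint's range is limited). The gripper opens to 87 mm and grips with 3 to 60 N. Pads are 19 mm wide; open, the fingers measure 117 mm over their backs; the gripper's body (75 mm by 190 mm) begins 51 mm behind the grasp point.
Start: joints at [-75.258, 30.224, 82.088, -0, 67.689, -10.227], TCP at [0.264, -0.567, 0.245] pointing down, gripper open.
Joint ranges: [-176.69, 176.69], [-43.24, 126.21], [12.49, 139.97], [-82, 262], [0, 151.66], [-163.58, 163.58]. Speed limits (degrees/s): [159.86, 159.86, 180, 180, 180, 180].

## Interface

Orientations are given as a 3x3 rotation matrix whose columns are the frame's x, y, z axes.
In Python, from rig import * gives the robot as it stands.
- The arm moves only by the shell command python3 -m jog 'ROWS'. ROWS is text: rows parted by semicolons, each of 7 numbers parted by spaces: the shift along the tool's x, y, z in mm, then the turn, a rotation vector about the tool's x, y, z in rad, then the finger opening in mm, from 0 to 87. In form: tx ty tz ax ay az fingers; .... A call has 1 to 12 rows; each row shifts and turns the commanded pose from where the row before left it, along the tool's axes as they then stand; what a row does not reach is not made up. A row lasts 1/8 s, in which the tool goes at most 62.5 mm and 10.7 degrees, less where a joint would pass 70% of its speed; a pose out of reach is approached as far as the arm can. A call with a gripper value outside its range is refused whole. The fingers move at their own pace and stop on an object; the grip force is fixed at half the most. Time passes only in rows, so rows that do not move let the fingers close. It gives the time, the measured TCP pose, the force, the opening and the grip force at its end, in the units of the state.
- read_state(): the state, without advancing time (a new reading comes with each control period).
- capture(name): name is "scene" or "top"; returns a dict with "color" (480x640x3 uint8, red, green, blue), "camera_matrix" (3x3 intrinsics, pixels), "distortion" ([k1, k2, p1, p2, k3] as OpenCV has them; the pictures are not rectified), "R" (3x3) and "t" (3): a world point X has camera coordinates R X + t. Camera axes: x right, y down, z forward; pixel columns grow to the right and rows downward; lengths in m; the calibration is good to about 2 mm. A picture is of the moment at which its call begins. There is no depth.
- hand_in(): hands the job in; it is judged then, once.
Trained networks look in the newest picture that a camera, given by its name, has taken for a name from the list of things; names that differ only in an ending like _2 or _b are one class to them, and where a whole thing is asked for, a point or a joint stands for the part that bears it (a point fixed in the world has none). Each returns a list of dicts, best first, with "conf" (0 to 1); they miss things now and then, are a little off and sometimes report something else, mostly with a low value. They report only what shows in the picture. A call takes as long as a camera call. They do not tell look-alikes from the thing itself.
- find_in(camera, target): "at" ([x, y, z] in m, in world coordinates, good to about 4 mm: the middle of the surface that is visible of it).
- trace(camera, target): "pixels" (480x640 bool, what is visible of it).
- place_of(camera, target): "at" ([x, y, z] in m, in world coordinates, good to about 4 mm: a listed point, or the origin of a listed thing).
The state is a dict: "time_s": time; "joint_positions": joint angles; "qvel": joint speeds; "tau": joint torques, N m; "position": TCP position; "tcp_rot": TCP orientation; "force": force on the tool from outside, world axes, zero at the start; "moment": the same for the moment, N m; "opening": opening from 0.0 (shut) to 1.0 (fully open); "grasp_force": force on a finger pad.
Only numpy, scipy, OpenCV 4.12 (cv2) and the standard library are available. Lean on these libraries where they do the work, as an engineer would, in place of code of your own. Each camera call takes 0.05 s, during which the arm holds its last target. There are 200 camera calls.

## Working session

There is one attempt and no reset: what is moved stays moved. The work goes in short steps, Python scripts to look and compute and a shell command to move; the robot and the scene stay as the last step left them, time stands still between calls to the robot, and variables do not carry over. Pictures are saved under pics/ and viewed, at most 10 in all, crops included, and the job is handed in when it is done.

```bash
mkdir -p pics; cat > h.py <<'E'
from rig import *
import numpy as np, cv2
def snap(cam,name):
    c=capture(cam); cv2.imwrite(f'pics/{name}.png',c['color'][:,:,::-1]); return c
def proj(c,P):
    return cv2.projectPoints(np.array(P,float).reshape(-1,3),cv2.Rodrigues(c['R'])[0],c['t'],c['camera_matrix'],np.array(c['distortion']))[0].reshape(-1,2)
def at_z(c,uv,z):
    n=cv2.undistortPoints(np.array([[uv]],float),c['camera_matrix'],np.array(c['distortion'])).ravel()
    d=c['R'].T@np.array([n[0],n[1],1]); o=-c['R'].T@c['t']
    return o+d*(z-o[2])/d[2]
E
python3 - <<'E'
from h import *
for cam in('scene','top'):
    c=snap(cam,cam+'0')
    print(cam)
    for n in['knob_top','mark_orange','mark_blue','pointer_tip','bore_mouth','gauge','carrier','base']:
        for r in place_of(cam,n)[:3]: print(n,np.round(r['at'],4),round(r['conf'],2),proj(c,r['at']).round())
s=read_state();print(s['time_s'],np.round(s['tcp_rot'],3).tolist(),s['position'],s['opening'])
E
```

```text
scene
knob_top [ 0.5265 -0.1     0.0897] 0.91 [[256. 282.]]
mark_blue [ 0.5584 -0.0097  0.0481] 0.74 [[309. 278.]]
pointer_tip [ 0.613  -0.0445  0.0527] 0.8 [[320. 304.]]
bore_mouth [ 0.5219 -0.0191  0.0977] 0.95 [[289. 250.]]
gauge [ 0.5212 -0.0181  0.1003] 0.9 [[289. 249.]]
gauge [ 0.3614 -0.007   0.0373] 0.75 [[236. 231.]]
gauge [ 0.3538 -0.1015  0.0475] 0.67 [[194. 251.]]
carrier [ 0.5643 -0.0539  0.0354] 0.88 [[294. 299.]]
carrier [ 0.6155 -0.3156 -0.    ] 0.27 [[193. 441.]]
top
knob_top [ 0.5281 -0.1005  0.0888] 0.7 [[390. 252.]]
mark_orange [ 0.6357 -0.064   0.0473] 0.74 [[366. 198.]]
mark_orange [ 0.6181 -0.3129 -0.0029] 0.7 [[493. 216.]]
mark_blue [ 0.5604 -0.0112  0.0468] 0.57 [[336. 238.]]
pointer_tip [ 0.6126 -0.0483  0.056 ] 0.79 [[357. 208.]]
pointer_tip [ 0.5248 -0.0225  0.1018] 0.55 [[344. 251.]]
bore_mouth [ 0.5201 -0.0209  0.0998] 0.72 [[343. 254.]]
bore_mouth [ 0.6354 -0.0618  0.0503] 0.56 [[365. 197.]]
gauge [ 0.5235 -0.0234  0.1032] 0.63 [[345. 252.]]
gauge [0.352  0.0657 0.039 ] 0.59 [[290. 357.]]
gauge [ 0.3699 -0.0036  0.0328] 0.58 [[331. 347.]]
carrier [ 0.5655 -0.0439  0.0411] 0.82 [[354. 236.]]
0.9 [[0.907, 0.422, 0.0], [0.422, -0.907, -0.0], [-0.0, 0.0, -1.0]] [ 0.26386273 -0.56654616  0.24459362] 1.0015810403821102
```

View pics/scene0.png

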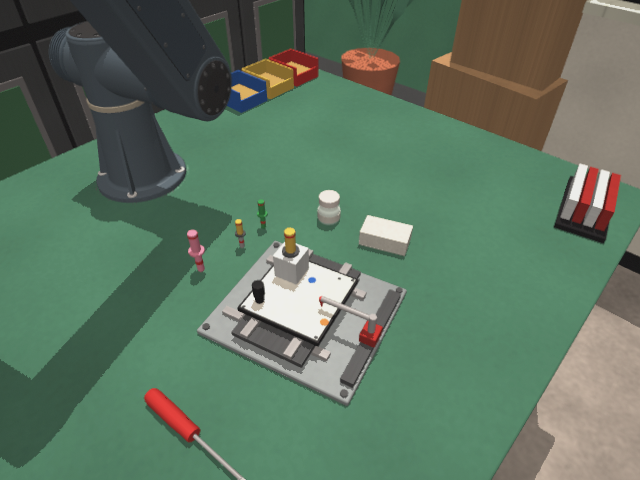

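View pics/top0.png

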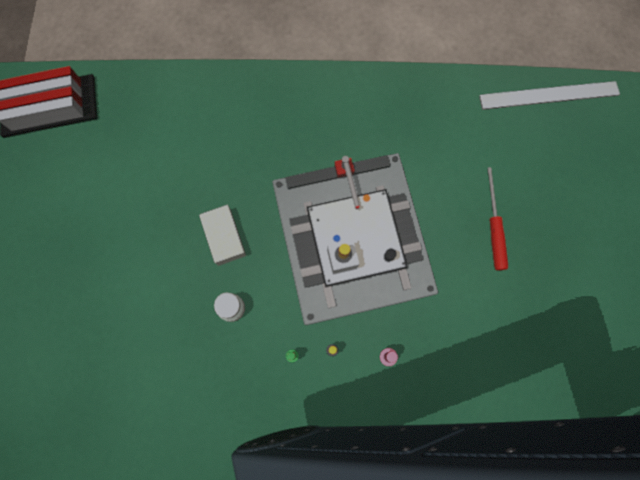

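In the scene picture, gauge candidates are: yellow in the bored block (290,245), small yellow (240,232), green (262,213) and pink (196,250). By the description the one in the block, the larger yellow, is meant; I'll check it in a crop.

```bash
python3 - <<'E'
from h import *
c=capture('scene')['color']; t=capture('top')['color']
a=cv2.resize(c[190:370,180:410],None,fx=3.4,fy=3.3,interpolation=cv2.INTER_CUBIC)
cv2.imwrite('pics/crop_s.png',a[:,:,::-1])
b=cv2.resize(t[145:330,265:445],None,fx=3.24,fy=3.24,interpolation=cv2.INTER_CUBIC)
cv2.imwrite('pics/crop_t.png',b[:,:,::-1])
E
```

```text
(no output)
```

View pics/crop_s.png

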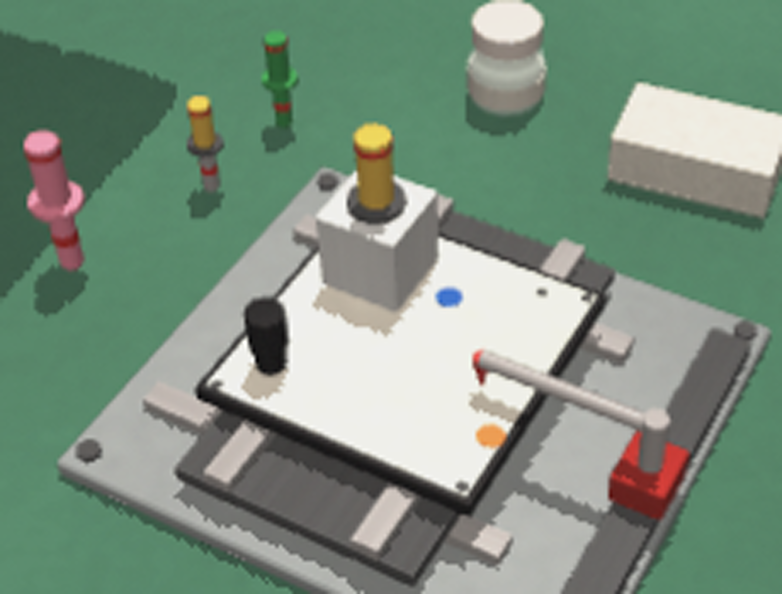

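View pics/crop_t.png

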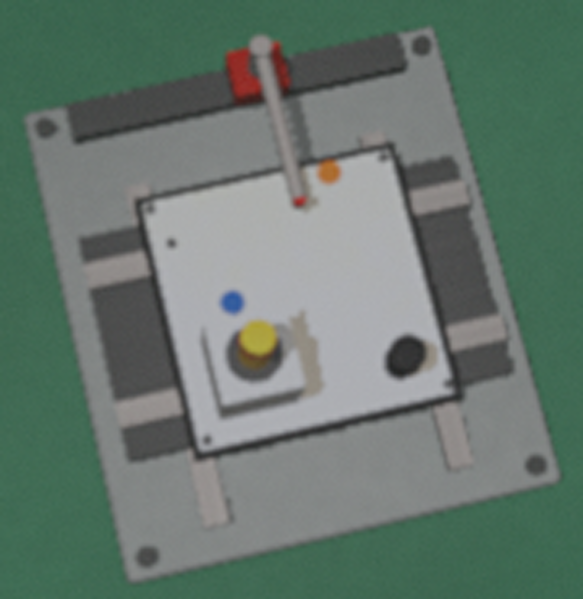

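The crop confirms it: the bored block holds the larger yellow gauge with the dark flange; orange dot at scene (324,322), blue (312,280), needle tip (321,306), knob (258,290). Now fit the jig pose.

```bash
cat >> h.py <<'E'
from scipy.optimize import least_squares
from scipy.spatial.transform import Rotation as Ro
def dot(img,kind,near,r=25):
    h=cv2.cvtColor(img,cv2.COLOR_RGB2HSV).astype(int)
    m=((h[...,0]>8)&(h[...,0]<17) if kind=='o' else (h[...,0]>100)&(h[...,0]<125))&(h[...,1]>110)&(h[...,2]>90)
    yy,xx=np.mgrid[:480,:640]; m&=(np.hypot(xx-near[0],yy-near[1])<r)
    return np.array([xx[m].mean(),yy[m].mean(),m.sum()]) if m.sum() else None
def W(p,q,z): # carrier coords -> world
    c,s=np.cos(p[2]),np.sin(p[2]); return [p[0]+c*q[0]-s*q[1],p[1]+s*q[0]+c*q[1],z]
E
python3 - <<'E'
from h import *
S=capture('scene');T=capture('top')
so,sb=dot(S['color'],'o',(324,322),12),dot(S['color'],'b',(312,280),12)
to,tb=dot(T['color'],'o',(366.5,198),10),dot(T['color'],'b',(336.6,238),10)
print(so,sb,to,tb)
O,B=(.065,-.035),(.005,.035)
cor=[((.075,.075),(137,200)),((.075,-.075),(392,145)),((-.075,-.075),(463,396)),((-.075,.075),(197,456))]
cor=[(a,(265+u/3.24,145+v/3.24)) for a,(u,v) in cor]
obs=[(S,O,so,.049),(S,B,sb,.049),(T,O,to,.049),(T,B,tb,.049)]+[(T,a,b,.047) for a,b in cor]
f=lambda p:np.concatenate([proj(c,W(p,q,z))[0]-np.array(uv)[:2] for c,q,uv,z in obs])
r=least_squares(f,[.565,-.05,.2]);p=r.x;print('carrier',p,np.degrees(p[2]));print(r.fun.round(1))
for c,uv in((S,(321.5,306.1)),(T,(357.3,207.3))):print('tip',at_z(c,uv,.052))
for c,q,uv,z in obs[:4]:print(q,at_z(c,uv[:2],.049))
print('knob',W(p,(-.05,-.045),.088),'bore',W(p,(-.035,.035),.098))
E
```

```text
[324.11627907 321.65116279  43.        ] [311.68965517 279.75862069  29.        ] [366.11764706 197.26470588  34.        ] [336.4137931  237.72413793  29.        ]
carrier [ 0.56456153 -0.0468928   0.24476221] 14.023841672698683
[-2.1 -0.9 -2.  -0.9  0.2 -0.2  0.2 -0.6 -1.4 -1.3  0.1 -2.2 -0.  -0.6
 -0.8  0.3]
tip [ 0.61738718 -0.04510368  0.052     ]
tip [ 0.61568986 -0.04842381  0.052     ]
(0.065, -0.035) [ 0.63970109 -0.064135    0.049     ]
(0.005, 0.035) [ 0.56488496 -0.01103056  0.049     ]
(0.065, -0.035) [ 0.63572227 -0.06466964  0.049     ]
(0.005, 0.035) [ 0.55982673 -0.0114424   0.049     ]
knob [np.float64(0.5269564337272399), np.float64(-0.10266785536588907), 0.088] bore [np.float64(0.5221233079555699), np.float64(-0.021417372934858424), 0.098]
```

```bash
python3 -m jog '43.4 -31 0 0 0 0 45;43.4 -31 0 0 0 0 45;43.4 -31 0 0 0 0 45;43.4 -31 0 0 0 0 45;43.4 -31 0 0 0 0 45;43.4 -31 0 0 0 0 45;43.4 -31 0 0 0 0 45;43.4 -31 0 0 0 0 45;43.4 -31 0 0 0 0 45;43.4 -31 0 0 0 0 45'
python3 -m jog '0 0 0 0 0 -0.1728 45;0 0 0 0 0 -0.1728 45;0 0 0 0 0 -0.1728 45;0 0 0 0 0 -0.1728 45;0 0 0 0 0 -0.1728 45;0 0 0 0 0 -0.1728 45;0 0 0 0 0 -0.1728 45;0 0 0 0 0 -0.1728 45;0 0 0 0 0 0 45;0 0 0 0 0 0 45'
python3 - <<'E'
from h import *
s=read_state();R=np.array(s['tcp_rot']);print(s['time_s'],s['position'],s['opening']*87,R.round(4).tolist(),s['force'])
print('to knob, tool mm',R.T@(np.array([.527,-.1023,.085])-s['position'])*1000)
E
```

```text
time_s: 2.35
position: [0.5273, -0.1008, 0.2448]
tcp_rot: [[0.907, 0.422, 0.001], [0.422, -0.907, -0.0], [0.001, 0.001, -1.0]]
force: [-0.1, -0.8, 0.3]
opening: 0.515
grasp_force: 0.0
time_s: 3.6
position: [0.5265, -0.1023, 0.2446]
tcp_rot: [[-0.243, 0.97, 0.0], [0.97, 0.243, -0.0], [-0.0, 0.0, -1.0]]
force: [0.9, 0.4, 0.0]
opening: 0.516
grasp_force: 0.0
3.6 [ 0.52646295 -0.10232058  0.2446148 ] 44.90784879041709 [[-0.2425, 0.9701, 0.0001], [0.9701, 0.2425, -0.0], [-0.0001, 0.0001, -1.0]] [0.86054478 0.42148743 0.02356315]
to knob, tool mm [-1.00813515e-01  5.05807749e-01  1.59614876e+02]
```

```bash
python3 -m jog '0 0 45 0 0 0 45;0 0 45 0 0 0 45;0 0 40 0 0 0 45;0 0 20 0 0 0 45;0 0 10 0 0 0 45;0 0 0 0 0 0 45;0 0 0 0 0 0 10;0 0 0 0 0 0 10;0 0 0 0 0 0 10;0 0 0 0 0 0 10;0 0 0 0 0 0 10;0 0 0 0 0 0 10'
python3 - <<'E'
from h import *
S=snap('scene','s1');T=snap('top','t1')
so,to,sb,tb=dot(S['color'],'o',(324,322),12),dot(T['color'],'o',(366.5,198),10),dot(S['color'],'b',(312,280),12),dot(T['color'],'b',(336,238),10)
print(so,to,sb,tb)
a=cv2.resize(S['color'][285:345,290:370],None,fx=5,fy=5,interpolation=cv2.INTER_CUBIC)
b=cv2.resize(T['color'][170:230,320:400],None,fx=5,fy=5,interpolation=cv2.INTER_CUBIC)
cv2.imwrite('pics/c1.png',np.hstack([a,b])[:,:,::-1])
E
```

```text
time_s: 5.1
position: [0.5271, -0.1024, 0.0852]
tcp_rot: [[-0.245, 0.97, 0.002], [0.97, 0.245, -0.0], [-0.001, 0.002, -1.0]]
force: [0.1, 1.3, 5.1]
opening: 0.223
grasp_force: 30.0
[323.8974359  321.74358974  39.        ] None [311.10714286 279.53571429  28.        ] None
```

View pics/c1.png

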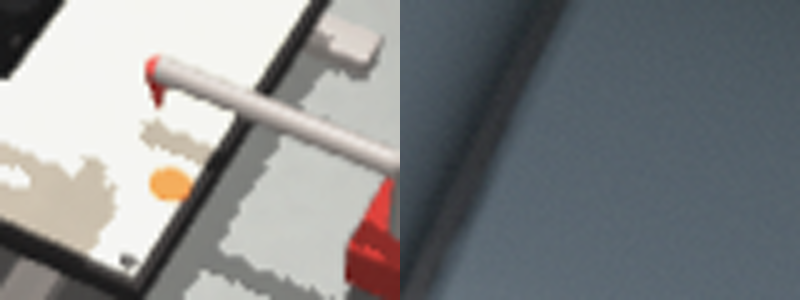

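```bash
python3 - <<'E'
from h import *
S=capture('scene');T=capture('top')
R=np.array(read_state()['tcp_rot'])
tip=at_z(S,(321.0,305.8),.052);o=at_z(S,(324.0,321.7),.049)
d=tip-o;d[2]=0;print('scene d',d,'tool',R.T@d*1000,'target px',proj(S,[tip[0],tip[1],.049]))
for z in(.052,.06,.07):
  d=at_z(T,(356.95,206.95),z)-at_z(T,(366.1,197.3),.049);d[2]=0;print('top',z,d,R.T@d*1000)
print('cam',-T['R'].T@T['t'],-S['R'].T@S['t'])
print('o->b tool',R.T@np.array([.0753,-.0532,0])*1000)
E
```

```text
scene d [-0.02325756  0.01915273  0.        ] tool [ 24.26315934 -17.86164195  -0.04697179] target px [[320.99047044 306.96732767]]
top 0.052 [-0.01932194  0.01684045  0.        ] [ 21.05783578 -14.61177643  -0.03941224]
top 0.06 [-0.02166348  0.01742884  0.        ] [ 22.2015032  -16.73804356  -0.04358012]
top 0.07 [-0.0245904   0.01816433  0.        ] [ 23.63108747 -19.39587749  -0.04878996]
cam [0.35410446 0.01809745 0.94791925] [ 0.93018148 -0.40538943  0.6410908 ]
o->b tool [-70.01383022  59.98642812   0.14838867]
```

```bash
python3 -m jog '6 -4.5 0 0 0 0 10;6 -4.5 0 0 0 0 10;6 -4.5 0 0 0 0 10;5.5 -4 0 0 0 0 10;0 0 0 0 0 0 10;0 0 0 0 0 0 10'
python3 - <<'E'
from h import *
S=snap('scene','s2')
print(dot(S['color'],'o',(321,307),12),dot(S['color'],'b',(305,265),30),np.array(read_state()['position']),read_state()['force'])
a=cv2.resize(S['color'][275:335,280:360],None,fx=8,fy=8,interpolation=cv2.INTER_CUBIC)
cv2.imwrite('pics/c2.png',a[:,:,::-1])
E
```

```text
time_s: 6.05
position: [0.503, -0.0832, 0.0852]
tcp_rot: [[-0.245, 0.97, -0.001], [0.97, 0.245, 0.0], [0.001, -0.0, -1.0]]
force: [1.3, -0.9, 8.6]
opening: 0.22
grasp_force: 30.0
[320.34210526 306.94736842  38.        ] [308.22222222 266.85185185  27.        ] [ 0.50294409 -0.08322161  0.08511846] [ 1.51910187 -0.61640988  8.08394246]
```

View pics/c2.png

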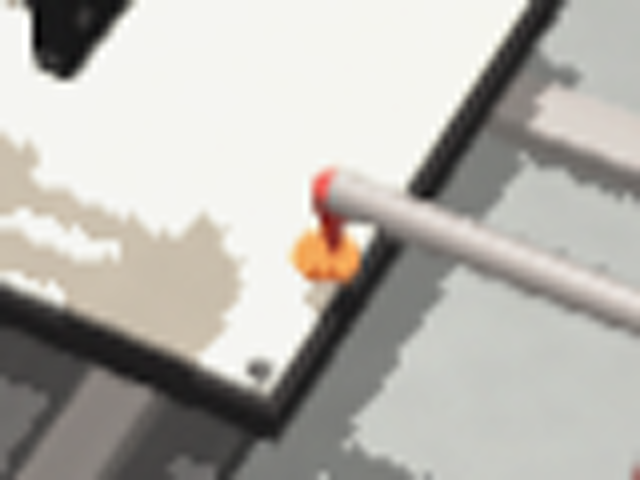

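```bash
python3 - <<'E'
from h import *
S=capture('scene');R=np.array(read_state()['tcp_rot'])
print(R.T@(at_z(S,(321.1,306.8),.049)-at_z(S,(320.3,306.6),.049))*1000)
E
```

```text
[ 2.33738339e-01  1.34647134e+00 -5.73681487e-04]
```

```bash
python3 -m jog '0 1.2 0 0 0 0 10;0 0 0 0 0 0 10;0 0 0 0 0 0 10;0 0 0 0 0 0 10;0 0 0 0 0 0 10;0 0 0 0 0 0 10;0 0 0 0 0 0 10;0 0 0 0 0 0 10;0 0 0 0 0 0 10;0 0 0 0 0 0 10;0 0 0 0 0 0 10;0 0 0 0 0 0 10'
python3 - <<'E'
from h import *
S=snap('scene','s3')
print(dot(S['color'],'o',(321,307),12),dot(S['color'],'b',(305,265),30))
for i in range(5):
  capture('scene'); print([np.round(r['at'],4) for n in('mark_orange','pointer_tip') for r in place_of('scene',n)[:1]])
print(read_state()['time_s'])
E
```

```text
time_s: 7.65
position: [0.5031, -0.0831, 0.0851]
tcp_rot: [[-0.246, 0.969, -0.003], [0.969, 0.246, 0.0], [0.001, -0.003, -1.0]]
force: [-1.0, -2.7, 10.1]
opening: 0.219
grasp_force: 30.0
[320.48648649 306.91891892  37.        ] [308.34615385 266.84615385  26.        ]
[array([ 0.6105, -0.0457,  0.0514]), array([ 0.6169, -0.0485,  0.0522])]
[array([ 0.6127, -0.0487,  0.0512]), array([ 0.6147, -0.0448,  0.0537])]
[array([ 0.6113, -0.0473,  0.0518]), array([ 0.6151, -0.0461,  0.0554])]
[array([ 0.615 , -0.0468,  0.053 ]), array([ 0.612 , -0.0428,  0.0536])]
[array([ 0.6143, -0.0482,  0.052 ]), array([ 0.6128, -0.0429,  0.0511])]
8.45
```

```bash
python3 - <<'E'
from h import *
S=capture('scene');R=np.array(read_state()['tcp_rot'])
tip=at_z(S,(321.1,305.7),.052);b=at_z(S,(308.3,266.85),.049)
d=tip-b;d[2]=0;print(R.T@(d-np.array([.0750,-.0532,0]))*1000)
P=[]
for i in range(12):
  capture('scene'); r=[place_of('scene',n)[:1] for n in('mark_orange','pointer_tip')]
  if r[0] and r[1]:P.append(np.array(r[1][0]['at'])-r[0][0]['at'])
P=np.array(P);print(R.T@np.median(P,0)*1000,R.T@P.mean(0)*1000,P.std(0))
print(read_state()['time_s'])
E
```

```text
[ 0.10771974  1.71716407 -0.00445383]
[ 2.80148797  0.75428186 -2.24893842] [-19.22634289  10.2504338   -6.7067875 ] [0.04766341 0.06353361 0.01406399]
10.3
```

```bash
python3 -m jog '0.8 1.5 0 0 0 0 10;0 0 0 0 0 0 10;0 0 0 0 0 0 10;0 0 0 0 0 0 10;0 0 0 0 0 0 10;0 0 0 0 0 0 10;0 0 0 0 0 0 10;0 0 0 0 0 0 10;0 0 0 0 0 0 10;0 0 0 0 0 0 10;0 0 0 0 0 0 10;0 0 0 0 0 0 10'
python3 - <<'E'
from h import *
S=snap('scene','s4');R=np.array(read_state()['tcp_rot'])
o,b=dot(S['color'],'o',(321,307),12),dot(S['color'],'b',(305,265),30);print(o,b)
tip=at_z(S,(321.1,305.7),.052);b=at_z(S,b[:2],.049)
d=tip-b;d[2]=0;print(R.T@(d-np.array([.0750,-.0532,0]))*1000)
E
```

```text
time_s: 11.8
position: [0.5041, -0.0819, 0.0851]
tcp_rot: [[-0.246, 0.969, -0.003], [0.969, 0.246, 0.001], [0.001, -0.003, -1.0]]
force: [-1.0, -2.9, 10.4]
opening: 0.223
grasp_force: 30.0
[321.45714286 306.77142857  35.        ] [309.26923077 266.76923077  26.        ]
[-0.85942632  0.29025684 -0.0021171 ]
```

```bash
python3 -m jog '-7 6 0 0 0 0 10;-8 7 0 0 0 0 10;-9 7.5 0 0 0 0 10;-9 8 0 0 0 0 10;-9 8 0 0 0 0 10;-9 7.5 0 0 0 0 10;-9 7.5 0 0 0 0 10;-6 5 0 0 0 0 10;-5 4 0 0 0 0 10;0 0 0 0 0 0 10;0 0 0 0 0 0 10;0 0 0 0 0 0 10'
python3 - <<'E'
from h import *
S=snap('scene','s5');R=np.array(read_state()['tcp_rot'])
o,b=dot(S['color'],'o',(334,347),20),dot(S['color'],'b',(321,306),12);print(o,b)
tip=at_z(S,(321.1,305.7),.052)
for q,off in((o,(.0750,-.0532,0)),(b,(0,0,0))):
  if q is not None:
    d=tip-at_z(S,q[:2],.049)+np.array(off);d[2]=0;print(R.T@d*1000)
a=cv2.resize(S['color'][275:335,280:360],None,fx=8,fy=8,interpolation=cv2.INTER_CUBIC)
cv2.imwrite('pics/c5.png',a[:,:,::-1])
E
```

```text
time_s: 13.35
position: [0.5799, -0.135, 0.0851]
tcp_rot: [[-0.245, 0.969, -0.004], [0.969, 0.245, 0.002], [0.003, -0.004, -1.0]]
force: [-1.2, 0.2, 9.8]
opening: 0.22
grasp_force: 30.0
[337.4 355.5  10. ] [323.0625 307.1875  16.    ]
[ 0.97918003 -4.12631237  0.01848   ]
[-0.89460993 -3.15129169  0.00892568]
```

View pics/c5.png

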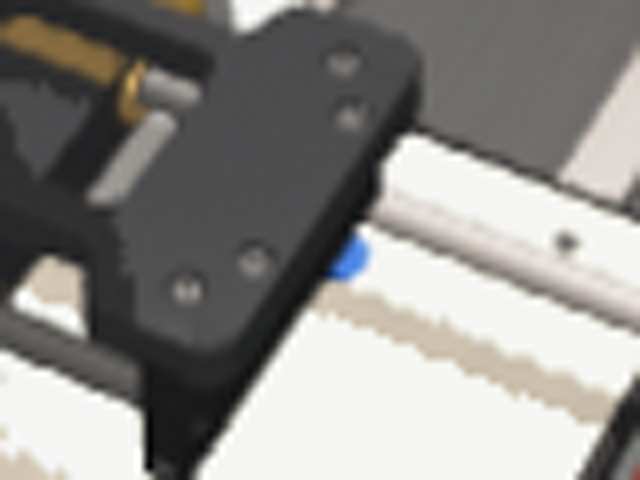

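```bash
python3 -m jog '0 0 0 0 0 0 45;0 0 0 0 0 0 45;0 0 0 0 0 0 45;0 0 0 0 0 0 45;0 0 -20 0 0 0 45;0 0 -50 0 0 0 45;0 0 -50 0 0 0 45;0 0 -40 0 0 0 45;30 -35 0 0 0 0 45;30 -35 0 0 0 0 45;20 -20 0 0 0 0 45;0 0 0 0 0 0 45'
python3 - <<'E'
from h import *
S=snap('scene','s6');R=np.array(read_state()['tcp_rot']);T=snap('top','t6')
o,b=dot(S['color'],'o',(335,350),20),dot(S['color'],'b',(321,306),12);print(o,b)
print('top',dot(T['color'],'o',(400,160),50))
tip=at_z(S,(321.1,305.7),.052)
for q,off in((o,(.0750,-.0532,0)),(b,(0,0,0))):
  if q is not None:
    d=tip-at_z(S,q[:2],.049)+np.array(off);d[2]=0;print(R.T@d*1000)
a=cv2.resize(S['color'][225:345,255:415],None,fx=5,fy=5,interpolation=cv2.INTER_CUBIC)
cv2.imwrite('pics/c6.png',a[:,:,::-1])
E
```

```text
time_s: 14.9
position: [0.4732, -0.0796, 0.2445]
tcp_rot: [[-0.246, 0.969, -0.002], [0.969, 0.246, 0.001], [0.001, -0.002, -1.0]]
force: [-0.4, -0.7, 0.8]
opening: 0.52
grasp_force: 0.0
[337.45454545 355.54545455  11.        ] [321.56666667 306.86666667  30.        ]
top [351.  159.5   2. ]
[ 1.01313153e+00 -4.23257228e+00 -3.07145557e-03]
[-3.60568964e-01 -6.87528917e-01 -2.39846215e-04]
```

View pics/c6.png

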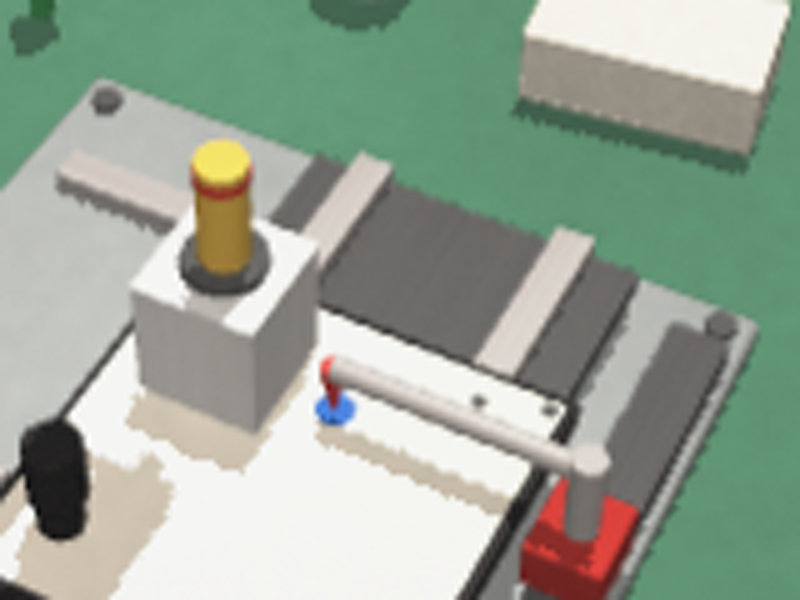

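The picture shows the needle tip on the blue dot (crop 333,405), under 1 mm off by calculation. The carrier stayed put on release. Next is the gauge, at (+105 mm tool y) from here.

```bash
python3 - <<'E'
from h import *
S=capture('scene');T=capture('top');R=np.array(read_state()['tcp_rot']);p=np.array(read_state()['position'])
g=at_z(S,(298.8,256.6),.145);print(R.T@(g-p)*1000)
for cam in('scene','top'):
  for r in place_of(cam,'gauge')[:1]+place_of(cam,'knob_top')[:1]:print(cam,r['conf'],R.T@(np.array(r['at'])-p)*1000)
E
python3 -m jog '0 35 0 0 0 0 45;0 35 0 0 0 0 45;0 25 0 0 0 0 45;0 10 0 0 0 0 45;0 0 40 0 0 0 45;0 0 30 0 0 0 45;0 0 0 0 0 0 45;0 0 0 0 0 0 45'
python3 - <<'E'
from h import *
S=snap('scene','s7')
a=cv2.resize(S['color'][195:315,220:380],None,fx=5,fy=5,interpolation=cv2.INTER_CUBIC)
cv2.imwrite('pics/c7.png',a[:,:,::-1])
E
```

```text
[  3.34428678 104.69811218  99.88377172]
scene 0.9 [  3.27904327 100.4496957  145.67772188]
scene 0.82 [-76.40034082  86.82645526 156.65328891]
top 0.46 [  3.48620196 104.52767171 143.68343079]
top 0.17 [  2.35674378 100.42434373 145.07878872]
time_s: 16.3
position: [0.5776, -0.0555, 0.1755]
tcp_rot: [[-0.245, 0.97, 0.001], [0.97, 0.245, -0.0], [-0.001, 0.001, -1.0]]
force: [-0.2, -0.4, -0.5]
opening: 0.52
grasp_force: 0.0
```

View pics/c7.png

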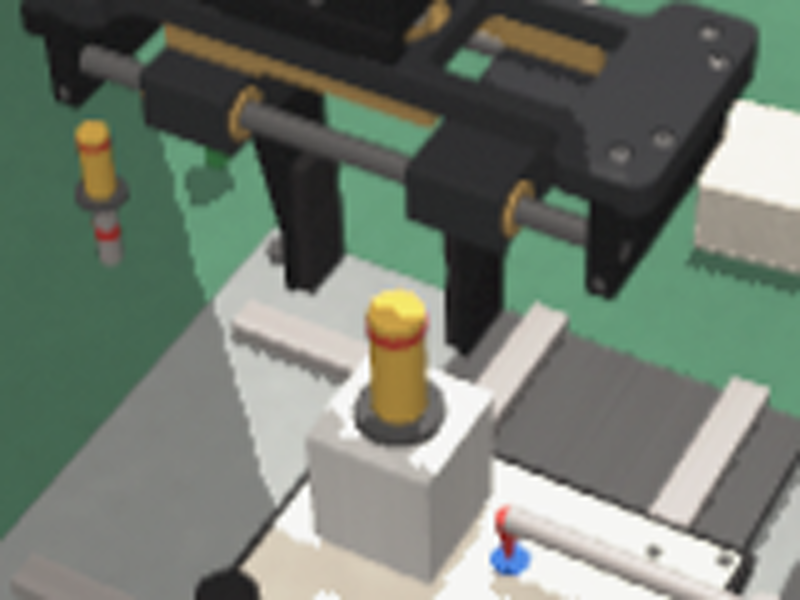

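```bash
python3 -m jog '0 0 0 0 0 0 45;0 0 0 0 0 0 45'; python3 - <<'E'
from h import *
P=[]
for i in range(4):
  S=capture('scene'); s=read_state();p=np.array(s['position']);P.append(p)
  for r in place_of('scene','gauge')[:3]:
    if r['at'][2]>.08: print(np.round(r['at'],4))
print(np.round(P,4),s['joint_positions'])
R=np.array(s['tcp_rot'])
g=at_z(S,(220+399/5-.4,195+306/5-.4),.145); print(g,R.T@(g-p)*1000)
# fingers' projected gripper points for check
p=np.mean(P,0)
for y in(-.0225,.0225): print(proj(S,p+R@np.array([0,y,.022])))
E
```

```text
time_s: 16.6
position: [0.5776, -0.0553, 0.1756]
tcp_rot: [[-0.245, 0.97, 0.002], [0.97, 0.245, -0.001], [-0.001, 0.002, -1.0]]
force: [-0.6, 0.7, -0.6]
opening: 0.514
grasp_force: 0.0
[ 0.574  -0.0512  0.0975]
[ 0.5732 -0.0515  0.0998]
[ 0.5754 -0.0488  0.0969]
[ 0.5755 -0.0538  0.0967]
[[ 0.5775 -0.0553  0.1753]
 [ 0.5773 -0.0552  0.175 ]
 [ 0.5772 -0.0552  0.1747]
 [ 0.5771 -0.0551  0.1746]] [-1.64972870e+01  3.18641030e+01  9.25594559e+01 -1.61953229e-04
  5.55789249e+01 -3.06733285e+01]
[ 0.57722265 -0.05110348  0.145     ] [ 3.89147497  1.11319757 29.57857818]
[[284.48281675 248.6971131 ]]
[[310.60766435 258.4196705 ]]
```

```bash
python3 -m jog '2.5 -1.8 0 0 0 0 45;0 0 20 0 0 0 30;0 0 15 0 0 0 30;0 0 8 0 0 0 30;0 0 0 0 0 0 30;0 0 0 0 0 0 30'
python3 - <<'E'
from h import *
S=snap('scene','s8')
s=read_state();print(s['position'],s['opening']*87,s['force'])
a=cv2.resize(S['color'][215:335,240:400],None,fx=5,fy=5,interpolation=cv2.INTER_CUBIC)
cv2.imwrite('pics/c8.png',a[:,:,::-1])
E
```

```text
time_s: 17.75
position: [0.5752, -0.0533, 0.1319]
tcp_rot: [[-0.245, 0.97, 0.001], [0.97, 0.245, -0.0], [-0.0, 0.001, -1.0]]
force: [-0.3, 0.9, -0.4]
opening: 0.348
grasp_force: 0.0
[ 0.57520776 -0.05329874  0.13204202] 29.998573421955165 [-0.06612881 -0.58267156  0.86106626]
```

View pics/c8.png

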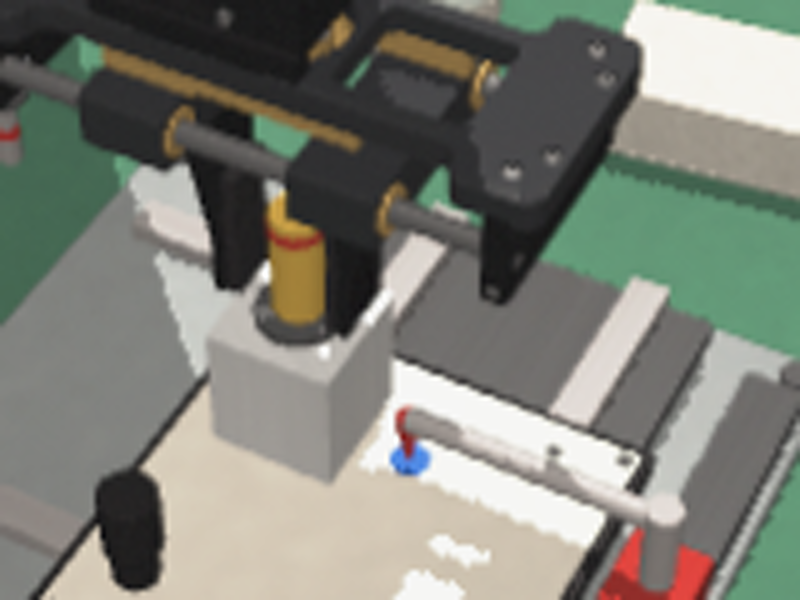

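The fingers straddle the yellow handle on the block (crop 298,270), and the needle is still on blue (408,455). I'll close in steps and track the dot numerically.

```bash
cat > st.py <<'E'
from h import *
S=capture('scene');s=read_state();R=np.array(s['tcp_rot']);b=dot(S['color'],'b',(321,306),12)
d=at_z(S,(321.1,305.7),.052)-at_z(S,b[:2],.049)
print(b,'tool err',(R.T@[d[0],d[1],0]*1000).round(2),'pos',np.round(s['position'],4),'F',np.round(s['force'],1),'tool F',(R.T@s['force']).round(1),s['opening']*87,s['grasp_force'],s['time_s'])
E
python3 st.py
python3 -m jog '0 0 0 0 0 0 20;0 0 0 0 0 0 20;0 0 0 0 0 0 20' >/dev/null; python3 st.py
python3 -m jog '0 0 0 0 0 0 18;0 0 0 0 0 0 16;0 0 0 0 0 0 10;0 0 0 0 0 0 10;0 0 0 0 0 0 10;0 0 0 0 0 0 10' >/dev/null; python3 st.py
```

```text
[321.56666667 306.86666667  30.        ] tool err [-0.36 -0.69 -0.  ] pos [ 0.5752 -0.0533  0.1321] F [-1.3  0.  -0. ] tool F [ 0.4 -1.2  0. ] 30.209881485916352 0.0 17.85
[321.56666667 306.86666667  30.        ] tool err [-0.36 -0.69 -0.  ] pos [ 0.5748 -0.0532  0.1316] F [-0.2 -0.1  0.1] tool F [-0.  -0.2 -0.1] 20.220907407691026 0.0 18.275
[321.56666667 306.86666667  30.        ] tool err [-0.36 -0.69 -0.  ] pos [ 0.5749 -0.0532  0.1316] F [ 0.6  0.5 -0.7] tool F [0.3 0.7 0.7] 17.114208466868924 29.99709801399149 19.075
```

```bash
python3 -m jog '0 0 -2 0 0 0 10;0 0 -3 0 0 0 10;0 0 -3 0 0 0 10;0 0 -3 0 0 0 10' >/dev/null; python3 st.py
python3 -m jog '0 0 -3 0 0 0 10;0 0 -3 0 0 0 10;0 0 -3 0 0 0 10;0 0 -3 0 0 0 10;0 0 -3 0 0 0 10;0 0 -3 0 0 0 10;0 0 -2.5 0 0 0 10;0 0 -1.5 0 0 0 10;0 0 0 0 0 0 10;0 0 0 0 0 0 10;0 0 0 0 0 0 10' >/dev/null; python3 st.py
python3 - <<'E'
from h import *
S=capture('scene');cv2.imwrite('pics/s9.png',S['color'][:,:,::-1])
for n in('gauge','gauge_tip','bore_mouth'):print(n,[(np.round(r['at'],4),round(r['conf'],2)) for r in place_of('scene',n)[:3]])
h=cv2.cvtColor(S['color'],cv2.COLOR_RGB2HSV);red=((h[...,0]<8)|(h[...,0]>172))&(h[...,1]>110)
for y,x in np.argwhere(red[235:285,285:315])+[235,285]:print((x,y),end=' ')
print(proj(S,[[.5752,-.053,.098+.033-.020],[.5752,-.053,.098+.033-.028],[.5752,-.053,.098]]))
E
```

```text
[321.56666667 306.86666667  30.        ] tool err [-0.36 -0.69 -0.  ] pos [ 0.575  -0.0532  0.1432] F [ 0.6 -0.  -1.5] tool F [-0.2  0.5  1.5] 17.780100033669154 29.996185095515102 19.625
[321.56666667 306.86666667  30.        ] tool err [-0.36 -0.69  0.  ] pos [ 0.5747 -0.0532  0.1644] F [-0.3 -0.6 -0.9] tool F [-0.5 -0.5  0.9] 17.153421513394886 29.995978481601924 21.05
gauge [(array([ 0.3537, -0.1023,  0.0478]), 0.92), (array([ 0.5764, -0.0523,  0.1315]), 0.73), (array([ 0.3663, -0.0073,  0.0324]), 0.62)]
gauge_tip [(array([ 0.5694, -0.0506,  0.0811]), 0.93), (array([ 0.3581, -0.0985,  0.0011]), 0.78), (array([ 0.3666, -0.005 ,  0.005 ]), 0.51)]
bore_mouth [(array([ 0.5736, -0.0548,  0.1019]), 0.88)]
(np.int64(292), np.int64(245)) (np.int64(292), np.int64(246)) (np.int64(293), np.int64(246)) (np.int64(294), np.int64(247)) (np.int64(295), np.int64(247)) (np.int64(300), np.int64(247)) (np.int64(296), np.int64(248)) (np.int64(297), np.int64(248)) (np.int64(298), np.int64(248)) (np.int64(299), np.int64(248)) (np.int64(296), np.int64(275)) (np.int64(297), np.int64(275)) (np.int64(301), np.int64(275)) (np.int64(302), np.int64(275)) (np.int64(303), np.int64(275)) (np.int64(296), np.int64(276)) (np.int64(297), np.int64(276)) (np.int64(298), np.int64(276)) (np.int64(299), np.int64(276)) (np.int64(300), np.int64(276)) (np.int64(301), np.int64(276)) (np.int64(302), np.int64(276)) (np.int64(303), np.int64(276)) (np.int64(296), np.int64(277)) (np.int64(297), np.int64(277)) (np.int64(298), np.int64(277)) (np.int64(299), np.int64(277)) (np.int64(300), np.int64(277)) (np.int64(301), np.int64(277)) (np.int64(302), np.int64(277)) (np.int64(297), np.int64(278)) (np.int64(298), np.int64(278)) (np.int64(299), np.int64(278)) (np.int64(300), np.int64(278)) (np.int64(301), np.int64(278)) (np.int64(302), np.int64(278)) [[298.22427128 271.20118249]
 [298.37144453 274.67307566]
 [298.4623314  276.8162737 ]]
```

```bash
python3 -c "
from rig import *
print(hand_in())"
```

```text
the job is handed in; nothing more can be done
None
```

The job is handed in: the carrier paused under the pointer at the orange dot for over a second, then was left with the pointer on the blue dot (both within about 1 mm by camera). The gauge was drawn up about 33 mm with its red band in view and is held there, and I kept the arm clear of the screwdriver, carton and jar.

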